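# Stack a carving billet to dry and hold the moisture meter on its mark

### The arm

A 6-joint arm with a two-finger parallel gripper is mounted at the origin on the work surface. World frame = base frame: x ahead of the robot, y to its left, z up, the work surface at z = 0. Lengths are in m, angles in degrees, forces in N, time in s.
With the tool pointing down it reaches from about 0.35 to 0.875 m from the base axis. Payload 4.2 kg.
Tool frame: the origin (TCP) lies midway between the tips of the shut fingers; the grasp point (between the pads) lies 19 mm behind it; z points along the fingers, x is the direction in which the jaws open and shut, and the axes are right-handed (so a half turn about z gives the same grasp; the last joint's range is limited). The gripper opens to 87 mm and grips with 3 to 60 N. Pads are 19 mm wide; open, the fingers measure 117 mm over their backs; the gripper's body (75 mm by 190 mm) begins 51 mm behind the grasp point.
Start: joints at [14.817, 22.042, 0.453, 0, -68.411, -14.817], TCP at [0.625, 0, 0.223] pointing down, gripper open.
Joint ranges: [-179.83, 179.83], [-69.29, 118.12], [-61.27, 80.66], [-181.25, 117.63], [-171.15, -9.14], [-177.46, 177.46]. Speed limits (degrees/s): [159.86, 159.86, 180, 180, 180, 180].

### API

Orientations are given as [roll, pitch, yaw] about the fixed x, y, z axes, in that order (R = Rz(yaw) Ry(pitch) Rx(roll)).
In Python, from cell import env, grab_frame, calibration gives the robot as it stands. The module is installed in compiled form; this text tells all that it offers. Calls block until the motion is done:
- env.move_ptp(position, orientation): joint-space move of the TCP to a pose.
- env.move_straight(position, ori=None, feed=0.15, contact_N=None): straight line of the TCP; ori=None keeps the orientation; feed is the mean speed in m/s. With contact_N (N) it stops when the force on the tool has changed by that much, and returns True; else False.
- env.goto_joints(angles): joint-space move.
- env.move_gripper(opening): finger opening in m; the grip force is fixed at half the most; returns when the fingers have stopped.
- env.sleep(seconds).
- env.ik(position, orientation): joint angles nearest the present ones, or None.
- env.sense(): the state.
- grab_frame(name): name is "scene" or "side" or "wrist"; returns (picture, depth): 420x560x3 uint8, red, green, blue; 420x560 float32, m along the optical axis (not along the pixel's ray), 0 where there is no reading.
- calibration(name): a dict with "fx", "fy", "cx", "cy" (pixels), "cam_to_world" (4x4, takes a point from camera to world coordinates). Camera axes: x right, y up, looking along -z (the intrinsics and any distortion apply to the point x, -y, -z); pixel columns grow to the right and rows downward; lengths in m; the calibration is good to about 2 mm. A picture is of the moment at which its call begins: read the wrist's pose just before it. calibration takes no time and is no camera call; for the wrist camera it gives the pose at the moment of the call.
A pose or a line that the arm cannot do raises env.Unreachable and nothing moves.
- env.finish_job(): hands the job in, once; it reports no verdict.
The state is a dict: "clock": time; "q": joint angles; "joint_vel": joint speeds; "joint_efforts": joint torques, N m; "tool_pos": TCP position; "ee_rot": TCP orientation; "wrist_force": force on the tool from outside, world axes, zero at the start; "torque": the same for the moment, N m; "opening": finger opening in m.
Only numpy, scipy, OpenCV 4.12 (cv2) and the standard library are available. Lean on these libraries where they do the work, as an engineer would, in place of code of your own. Each camera call takes 0.05 s, during which the arm holds its last target.

### The job

Lay the billet with the red ring on the drying stack, lengthwise and about centred in the groove between the two billets in the cradle, and let go of it. Then take the moisture meter out of its dock and hold it upright on top of that billet, its two sprung feet in line with the billet and one on each side of the red ring, pressed down gently until both feet are pushed about half-way in. Finish like that, still holding the meter steady on the wood, and leave the mallet, gouge, wax jar and offcut where they are.

Things in the scene. Friction and masses are not known exactly. Their poses are not given: they have to be found in the camera images.
- billet_center (a point): centre of the billet to be stacked: pale wooden cylinder, diameter 54 mm, length 130 mm, 140 g, lying level on the rest, one red ring round it. x along its length, towards the ring; y and z turn as it rolls. Once stacked, the tops of the lower billets are about 21 mm below its centre: keep fingertips above them by gripping a little above its middle.
- billet_mark (a point): point on the same billet's axis at the middle of the 6 mm wide red ring, 22 mm from its centre towards +x of the billet; the wood surface is 27 mm above this point. Axes as billet_center.
- billet: the same billet; origin on its surface half-way along (turns with it as it rolls), x along its length.
- rest: fixed low plywood rest 150 x 54 mm on which the billet starts, x along the billet; base 5 mm thick with two 5 mm strips that keep the billet from rolling; origin at the centre of its underside, on the bench. The billet's axis starts 32 mm above the bench. It stands on the left or the right of the cradle.
- cradle: fixed dark wooden drying cradle 150 x 111 mm, walls up to 38 mm high along its two long sides, end stops 20 mm high; x runs along the billets in it; origin at the centre of its underside, on the bench.
- saddle (a point): point of the cradle where the centre of the stacked billet belongs, 75 mm above the bench; x along the groove. Lengthwise the billet may lie up to about 20 mm off it, either way round.
- low_a: one of the two loose lower billets in the cradle: plain pale cylinder, 46 mm in diameter, 130 mm long, axis 31 mm above the bench, 24 mm to the cradle's +y; origin on its surface half-way along, x along its length.
- low_b: the other lower billet, the same, 24 mm to the cradle's -y.
- meter_center (a point): centre of the moisture meter's case: upright blue-green box 54 mm (x) by 30 mm (y) by 115 mm (z, up), 185 g, blank screen on -y. It starts in its dock, case centre 96 mm above the bench, lowest 20 mm hidden by the dock. Grip the 30 mm width from above in the upper part (25 mm above centre is good).
- meter_feet (a point): midway between the two unpressed foot tips, 81.5 mm below meter_center (24 mm below the case). Feet: round-tipped steel pins, 8 mm in diameter, 15 mm to the meter's +x and -x of here. The point moves with the case, so when pressed it lies below the wood's surface by the depth of the press.
- meter: the meter; origin at the centre of the underside of its case, same axes as meter_center.
- foot_a (a joint): how far the +x foot is pushed into the case, m: 0 free, 0.014 fully in. Spring of 350 N/m with 0.5 N preload, so half-way (0.007) takes about 3 N per foot, 6 N for both.
- foot_b (a joint): the same for the -x foot.
- dock: fixed black dock: pocket 70 x 45 mm, 58 mm high, on a dark plate 100 x 76 mm; holds the meter upright with 1.5 to 2 mm play, meter x along dock x; lift the meter straight up 60 mm or more to clear it. Origin at the centre of its underside. It stands on the other side of the cradle from the rest.
- mallet: bystander: dark wooden carver's mallet standing on its head, 84 mm in diameter, 190 mm tall; origin at the centre of its underside.
- gouge: bystander: carving gouge lying on the bench, 210 mm long along x, 26 mm wide, 24 mm high, handle to -x; origin near its middle (the handle reaches 110 mm to -x), on the bench.
- wax_jar: bystander: amber jar, 68 mm in diameter, 65 mm high; origin at the centre of its underside.
- offcut: bystander: pale wood block 45 x 85 x 32 mm with a black line; origin at the centre of its underside.
Mind the look-alikes: they are no part of the job. What is shaped like the low_a but pink or purple is not meant.

How it is judged (in metres and radians):
On the way, in this order (a step that is already met when the one before it is completed fails the run):
1. the ringed billet lies in the groove on both lower billets, let go (y of billet_center in the frame of cradle between -0.008 and 0.008 m and x of billet_center in the frame of cradle between -0.025 and 0.025 m and z of billet_center in the frame of cradle between 0.068 and 0.08 m and angle between the x axis of billet_center and the x axis of cradle, either way round below 0.15 rad and contact force between billet and low_a above 0.15 N and contact force between billet and low_b above 0.15 N and contact force between each of the fingers, the arm and billet below 0.05 N), for 0.3 s.
2. the meter is lifted out of its dock (z of meter_center in the frame of dock above 0.13 m and contact force between the fingers and meter above 1 N), for 0.1 s.
At the end, for the whole second after the job is handed in: Ringed billet in the groove on both lower billets (8 mm across, 25 mm along, 0.15 rad), untouched; meter held by the fingers, upright within 0.14 rad, in line with it within 0.2 rad, feet's middle within 12 mm of the ring, both feet pushed in 3 to 11.5 mm, 2 to 12 N, at rest (y of billet_center in the frame of cradle between -0.008 and 0.008 m and x of billet_center in the frame of cradle between -0.025 and 0.025 m and z of billet_center in the frame of cradle between 0.068 and 0.08 m and angle between the x axis of billet_center and the x axis of cradle, either way round below 0.15 rad and contact force between billet and low_a above 0.15 N and contact force between billet and low_b above 0.15 N and value of joint foot_a between 0.003 and 0.0115 m and value of joint foot_b between 0.003 and 0.0115 m and contact force between meter and billet between 2 and 12 N and angle between meter_center's own z axis and vertical below 0.14 rad and angle between the x axis of meter_center and the x axis of billet_mark, either way round below 0.2 rad and horizontal distance between meter_feet and billet_mark below 0.012 m and height (world z) of meter_center above 0.14 m and contact force between the fingers and meter above 1 N and contact force between each of the arm, the fingers and billet below 0.1 N and contact force between meter and dock below 0.05 N and contact force between meter and cradle below 0.05 N and linear speed of each of meter, billet below 0.02 m/s); the arm keeps its last pose, push and grip.
It fails at once if the meter is pressed hard on the billet (over 20 N) (contact force between meter and billet above 20 N).
It fails at once if the mallet is shifted by more than 20 mm (distance of mallet from where it was at the start of the episode above 0.02 m).
It fails at once if the gouge is shifted by more than 20 mm (distance of gouge from where it was at the start of the episode above 0.02 m).
It fails at once if the wax jar is shifted by more than 20 mm (distance of wax_jar from where it was at the start of the episode above 0.02 m).
It fails at once if the offcut is shifted by more than 20 mm (distance of offcut from where it was at the start of the episode above 0.02 m).
It also fails if it takes over 61 s, if anything falls off the work surface, if the arm or the gripper's body presses on something with over 40 N, if the wrist force passes 120 N, or if a joint passes its speed limit or range.

## Working session

There is one attempt and no reset: what is moved stays moved. The work goes in short steps, each a Python script; the robot and the scene stay as the last script left them, time stands still between calls to the robot, and variables do not carry over. Pictures are saved under pics/ and viewed, and the job is handed in when it is done.

```bash
mkdir -p pics; ls; python3 - <<'E'
from cell import env, grab_frame, calibration
import cv2,numpy as np
for n in ("scene","side","wrist"):
    p,d=grab_frame(n); cv2.imwrite(f"pics/a_{n}.png",p[:,:,::-1]); np.savez(f"a_{n}.npz",p=p,d=d,**{k:np.array(v) for k,v in calibration(n).items()})
    c=calibration(n); print(n,{k:(np.round(v,3).tolist()) if not isinstance(v,str) else v for k,v in c.items()})
print(env.sense())
E
```

```text
pics
scene {'fx': 500.387, 'fy': 500.387, 'cx': 267.84, 'cy': 212.214, 'cam_to_world': [[-0.868, -0.282, 0.409, 1.014], [0.496, -0.459, 0.737, 0.848], [-0.02, 0.843, 0.538, 0.731], [0.0, 0.0, 0.0, 1.0]]}
side {'fx': 526.294, 'fy': 526.294, 'cx': 267.616, 'cy': 215.242, 'cam_to_world': [[-0.946, 0.212, -0.247, 0.207], [-0.325, -0.578, 0.748, 0.932], [0.015, 0.788, 0.616, 0.878], [0.0, 0.0, 0.0, 1.0]]}
wrist {'fx': 294.405, 'fy': 294.405, 'cx': 277.049, 'cy': 209.208, 'cam_to_world': [[-1.0, -0.001, 0.002, 0.625], [0.001, -0.969, -0.247, -0.067], [0.002, -0.247, 0.969, 0.384], [0.0, 0.0, 0.0, 1.0]]}
{'clock': 0.15, 'q': array([ 1.48170348e+01,  2.20823519e+01,  3.97931702e-01, -1.99382033e-02,
       -6.84112173e+01, -1.48170331e+01]), 'joint_vel': array([-0.0348743 , -0.15761133,  0.24371346,  0.10722038, -0.01980372,
        0.09802329]), 'joint_efforts': array([ 3.86667998e-04, -3.91052306e+01,  1.87588084e+01,  4.22235444e+00,
        1.23758311e-02, -1.38926293e-04]), 'tool_pos': array([6.24549628e-01, 1.78388159e-05, 2.21695622e-01]), 'ee_rot': array([-1.79993453e+02, -9.71964347e-02,  1.79992645e+02]), 'wrist_force': array([ 0.11313993, -0.70614337, -0.31367357]), 'torque': array([ 0.00744787, -0.00199663, -0.04478846]), 'opening': 0.08716378768557435}
```

View pics/a_scene.png

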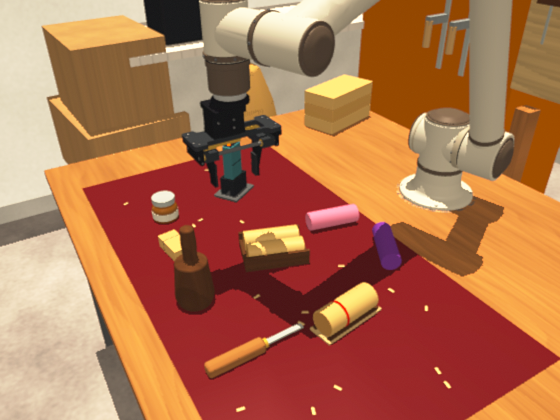

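View pics/a_side.png

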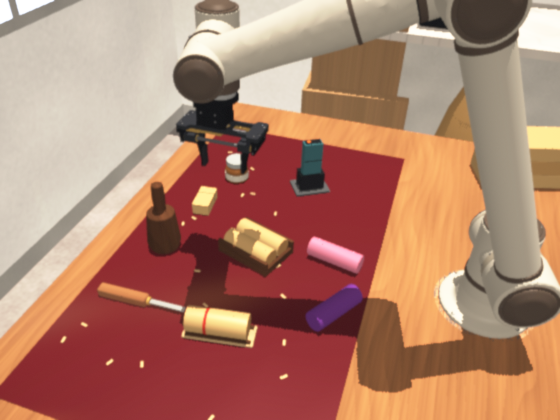

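View pics/a_wrist.png

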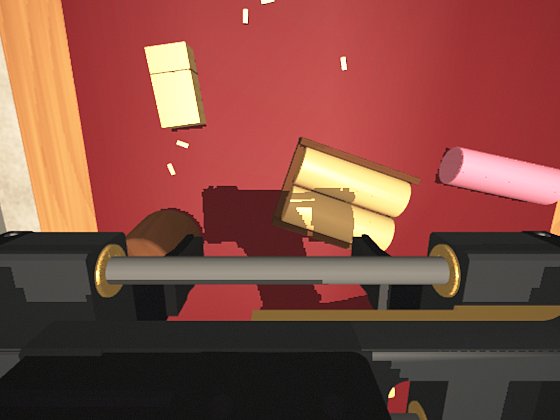

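The billet wanted is at scene (347,310) / side (217,322): pale, with a red ring. Possible confusions are the pink cylinder at scene (332,217), the purple one at (387,246), and the two plain billets in the cradle at (272,240). The meter in its dock is at scene (233,170).

```bash
cat > h.py <<'E'
import numpy as np,cv2
def load(f):
    z=np.load(f); return z['p'],z['d'],{k:z[k] for k in ('fx','fy','cx','cy','cam_to_world')}
def cloud(d,c):
    v,u=np.mgrid[:d.shape[0],:d.shape[1]]
    X=np.stack([(u-c['cx'])/c['fx']*d,-(v-c['cy'])/c['fy']*d,-d],-1)
    T=np.asarray(c['cam_to_world']); return X@T[:3,:3].T+T[:3,3]
def ray(u,v,c,z):
    T=np.asarray(c['cam_to_world']); r=T[:3,:3]@np.array([(u-c['cx'])/c['fx'],-(v-c['cy'])/c['fy'],-1]); o=T[:3,3]
    return o+r*(z-o[2])/r[2]
def proj(P,c):
    T=np.asarray(c['cam_to_world']); q=(np.asarray(P)-T[:3,3])@T[:3,:3]
    return c['cx']+c['fx']*q[...,0]/-q[...,2], c['cy']+c['fy']*q[...,1]/q[...,2]
def shot(env,grab_frame,calibration,n,name):
    c=calibration(n);p,d=grab_frame(n); cv2.imwrite(f"pics/{name}.png",p[:,:,::-1]); np.savez(f"{name}.npz",p=p,d=d,**{k:np.array(v) for k,v in c.items()}); return p,d,c
E
python3 - <<'E'
from h import *
pts={'scene':dict(billet=(347,310),ring=(341,316),pink=(332,217),purple=(387,246),crad=(272,245),meter=(232,152),dock=(235,188),mallet=(188,240),jar=(164,200),offcut=(172,243),gtip=(300,326),gh=(210,370),table=(100,330)),
'side':dict(billet=(217,322),ring=(206,321),pink=(335,254),purple=(335,308),crad=(255,245),meter=(312,158),dock=(311,180),mallet=(158,205),jar=(237,160),offcut=(205,198),gtip=(183,310),gh=(101,292),table=(100,230))}
for n in pts:
    p,d,c=load(f'a_{n}.npz');W=cloud(d,c)
    for k,(u,v) in pts[n].items(): print(n,k,W[v,u].round(3),d[v,u])
    s=slice(270,350) if n=='scene' else slice(290,350)
E
python3 - <<'E'
import cv2
for n,(x,y) in dict(scene=(300,270),side=(170,290)).items():
    a=cv2.imread(f'pics/a_{n}.png')[y:y+80,x:x+100]; cv2.imwrite(f'pics/crop_{n}.png',cv2.resize(a,None,fx=4,fy=4))
a=cv2.hconcat([cv2.imread(f'pics/crop_{n}.png') for n in ('scene','side')]); cv2.imwrite('pics/crop.png',a)
E
```

```text
scene billet [0.542 0.301 0.053] 0.96065265
scene ring [0.559 0.305 0.049] 0.9530404
scene pink [ 0.357 -0.001  0.035] 1.2685438
scene purple [0.335 0.178 0.048] 1.1387869
scene crad [0.558 0.043 0.051] 1.1455148
scene meter [ 0.497 -0.277  0.139] 1.3584952
scene dock [ 0.5   -0.267  0.033] 1.4075412
scene mallet [0.767 0.082 0.168] 0.96823883
scene jar [ 0.708 -0.259  0.063] 1.2999921
scene offcut [ 0.746 -0.109  0.033] 1.1904721
scene gtip [0.622 0.26  0.015] 0.9789375
scene gh [0.819 0.273 0.022] 0.88468367
scene table [ 0.91  -0.768 -0.752] 2.0320508
side billet [0.52  0.297 0.054] 1.0603215
side ring [0.543 0.3   0.052] 1.0647829
side pink [ 0.345 -0.003  0.037] 1.251198
side purple [0.306 0.164 0.037] 1.117323
side crad [0.53  0.046 0.051] 1.2519976
side meter [ 0.485 -0.293  0.106] 1.4608723
side dock [ 0.481 -0.283  0.039] 1.4936061
side mallet [0.757 0.083 0.137] 1.227857
side jar [ 0.702 -0.273  0.063] 1.5261388
side offcut [ 0.731 -0.108  0.033] 1.4284878
side gtip [0.618 0.258 0.012] 1.1389931
side gh [0.813 0.273 0.013] 1.1755222
side table [ 1.589 -0.669 -0.759] 2.5477686
```

View pics/crop.png

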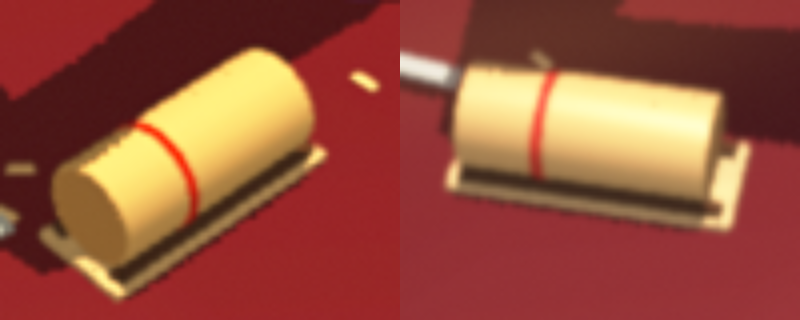

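The crop shows the pale cylinder with its single red ring, lying on the thin rest, so the choice is confirmed. Next I'll take close wrist views.

```bash
python3 - <<'E'
from cell import env, grab_frame, calibration
from h import *
for n,p in dict(w_dock=(.49,-.18,.28),w_crad=(.545,.13,.26),w_bil=(.535,.38,.26)).items():
    env.move_ptp(p,[180,0,180]); env.sleep(.15); shot(env,grab_frame,calibration,'wrist',n)
print(env.sense()['clock'],env.sense()['q'])
ims=[cv2.imread(f'pics/{n}.png')[:260] for n in ('w_dock','w_crad','w_bil')]
cv2.imwrite('pics/w3.png',cv2.resize(cv2.vconcat(ims),(431,600)))
E
```

```text
3.8583 [ 4.93531651e+01  2.38786112e+01  8.74520979e+00  5.22380440e-03
 -7.48352541e+01 -4.94713321e+01]
```

View pics/w3.png

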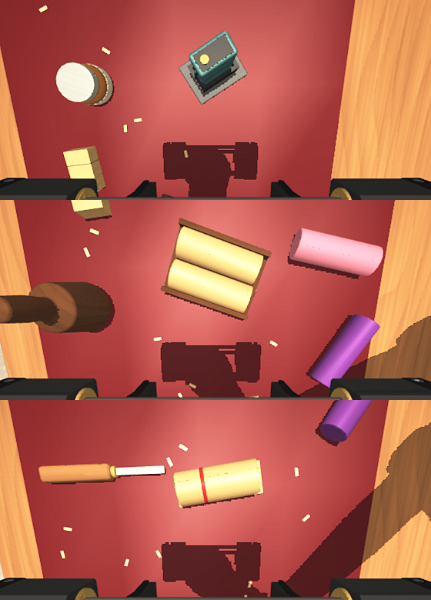

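```bash
cat >> h.py <<'E'
from scipy.optimize import least_squares
def cyl(P,r,z0=None):
    """horizontal axis cylinder fit -> yaw, centre xy mid, z, length"""
    m=P.mean(0); u=np.linalg.svd(P[:,:2]-m[:2],full_matrices=False)[2][0]
    y0=np.arctan2(u[1],u[0])
    def res(a):
        n=np.array([-np.sin(a[0]),np.cos(a[0])]); s=(P[:,:2]-m[:2])@n-a[1]
        return np.hypot(s,P[:,2]-a[2])-r
    s=least_squares(res,[y0,0,m[2]-r],loss='soft_l1',f_scale=.001)
    a=s.x; t=(P[:,:2]-m[:2])@[np.cos(a[0]),np.sin(a[0])]
    lo,hi=np.percentile(t,[.3,99.7])
    c=m[:2]+(lo+hi)/2*np.array([np.cos(a[0]),np.sin(a[0])])+a[1]*np.array([-np.sin(a[0]),np.cos(a[0])])
    return np.degrees(a[0]),c,a[2],hi-lo,np.median(abs(s.fun))
def hsv(p): return cv2.cvtColor(p,cv2.COLOR_RGB2HSV).astype(int)
E
python3 - <<'E'
from h import *
def box(W,x,y,r): return (np.hypot(W[...,0]-x,W[...,1]-y)<r)
for f in ('w_bil','a_scene','a_side'):
    p,d,c=load(f+'.npz');W=cloud(d,c);H=hsv(p)
    pale=(H[...,0]>14)&(H[...,0]<32)&(H[...,2]>90)
    red=((H[...,0]<7)|(H[...,0]>173))&(H[...,1]>120)&(W[...,2]>.035)
    m=box(W,.535,.295,.09)&(d>0)&(W[...,2]>.035)
    m1=cv2.erode(m.astype('uint8'),np.ones((3,3)))>0
    a=cyl(W[m1],.027); print(f,'billet',a[0].round(2),a[1].round(4),a[2:],m1.sum())
    R=W[m&red]; print('ring',R.mean(0).round(4),len(R), 'bench z',np.median(W[box(W,.535,.295,.15)&(W[...,2]<.01)][:,2]))
for f in ('w_crad','a_scene','a_side'):
    p,d,c=load(f+'.npz');W=cloud(d,c);H=hsv(p)
    g=box(W,.545,.045,.1)&(d>0)
    pale=(H[...,0]>14)&(H[...,0]<32)&(H[...,2]>130)&(W[...,2]>.03)&g
    n,L,st,ce=cv2.connectedComponentsWithStats(pale.astype('uint8'))
    P=W[pale]
    if f=='w_crad':
        m=g&(W[...,2]>.012); rect=cv2.minAreaRect((W[m][:,:2]*1000).astype(np.float32)); print('cradle rect',rect, W[m][:,2].max())
    # two-cylinder fit
    m0=P.mean(0)
    def res(a):
        s=(P[:,:2]-m0[:2])@[-np.sin(a[0]),np.cos(a[0])]
        return np.minimum(abs(np.hypot(s-a[1]-.024,P[:,2]-a[2])-.023),abs(np.hypot(s-a[1]+.024,P[:,2]-a[2])-.023))
    best=min((least_squares(res,[t,0,.031],loss='soft_l1',f_scale=.001) for t in np.radians(np.arange(-90,90,10))),key=lambda s:s.cost)
    a=best.x; t=(P[:,:2]-m0[:2])@[np.cos(a[0]),np.sin(a[0])]; lo,hi=np.percentile(t,[.3,99.7])
    cc=m0[:2]+(lo+hi)/2*np.array([np.cos(a[0]),np.sin(a[0])])+a[1]*np.array([-np.sin(a[0]),np.cos(a[0])])
    print(f,'pair',np.degrees(a[0]),cc.round(4),a[2],hi-lo,np.median(best.fun),len(P))
p,d,c=load('w_dock.npz');W=cloud(d,c)
g=box(W,.49,-.285,.1)&(d>0)
print('meter z max',np.percentile(W[g][:,2],99.5))
for lo,hi in ((.148,.17),(.14,.17)):
    m=g&(W[...,2]>lo)&(W[...,2]<hi); print('meter rect',cv2.minAreaRect((W[m][:,:2]*1000).astype(np.float32)),m.sum())
for f in ('w_dock','a_scene','a_side'):
    p,d,c=load(f+'.npz');W=cloud(d,c);H=hsv(p)
    g=box(W,.49,-.285,.08)&(d>0); m=g&(H[...,2]<70)&(W[...,2]<.012)&(W[...,2]>.001) if f!='w_dock' else g&(W[...,2]<.03)&(H[...,1]<110)
    if m.sum()>9: print(f,'plate',cv2.minAreaRect((W[m][:,:2]*1000).astype(np.float32)),m.sum())
E
python3 -c "
import cv2
a=cv2.imread('pics/w_dock.png')[20:150,220:340]; cv2.imwrite('pics/c_dock.png',cv2.resize(a,None,fx=4.5,fy=4.5))"
```

```text
w_bil billet -0.86 [0.5356 0.3732] (np.float64(0.3530467883179652), np.float64(0.143286709716453), np.float64(0.003107420953287164)) 69540
ring [0.5488 0.3167 0.1799] 358 bench z 0.0009530584695134903
a_scene billet 182.69 [0.5307 0.2887] (np.float64(0.08422430312466103), np.float64(0.12915315545494774), np.float64(0.01242220695252742)) 1939
ring [0.5481 0.293  0.0535] 37 bench z 0.0010697683780102607
a_side billet 144.66 [0.5381 0.2763] (np.float64(0.08630246802480479), np.float64(0.1379939161839327), np.float64(0.028403689606342417)) 2074
ring [0.5474 0.2957 0.0509] 36 bench z -0.0004971561466587393
cradle rect ((545.2192993164062, 40.94617462158203), (188.22857666015625, 173.97119140625), 89.99461364746094) 0.3827759904811547
w_crad pair -90.81988876914971 [0.5417 0.0312] 0.2873023179907611 0.14828826081958096 0.05364938018138312 17383
a_scene pair -14.4418879473668 [0.5586 0.0217] 0.07597556596016028 0.15837200809945134 0.013039686612475253 2561
a_side pair -16.236106859489418 [0.5528 0.0202] 0.07409020523704699 0.16088556287066424 0.013122699990293057 2495
meter z max 0.40100376002610805
meter rect ((490.71142578125, -302.8194885253906), (54.115142822265625, 30.36388397216797), 32.4751091003418) 2083
meter rect ((490.7135009765625, -302.81817626953125), (54.12006378173828, 30.36388397216797), 32.4751091003418) 2139
w_dock plate ((493.7863464355469, -306.5386047363281), (100.00703430175781, 85.31827545166016), 32.72187423706055) 1486
a_scene plate ((490.90435791015625, -283.2857360839844), (90.15841674804688, 51.07335662841797), 22.13899040222168) 57
a_side plate ((490.6114501953125, -283.61029052734375), (74.85165405273438, 33.83808898925781), 1.5102299451828003) 50
```

View pics/c_dock.png

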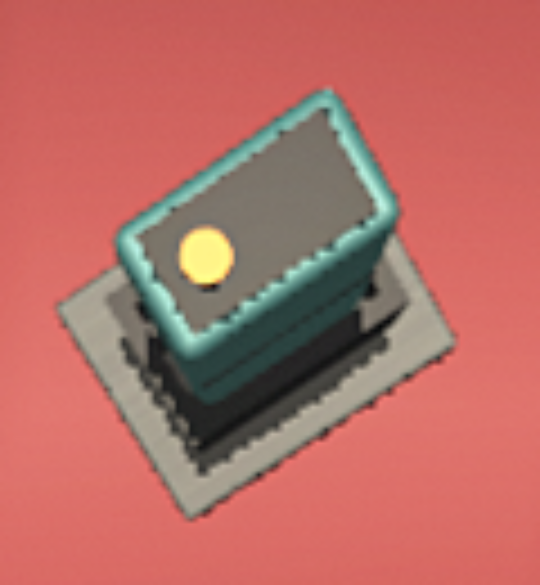

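The crop shows the meter's teal top, 54×30 mm, clearly tilted on its plate. My billet and cradle masks included gripper pixels (z>0.1), so I'll bound the height and refit.

```bash
python3 - <<'E'
from h import *
def box(W,x,y,r): return (np.hypot(W[...,0]-x,W[...,1]-y)<r)&(W[...,2]<.075)
for f in ('w_bil','a_scene','a_side'):
    p,d,c=load(f+'.npz');W=cloud(d,c);H=hsv(p)
    red=((H[...,0]<7)|(H[...,0]>173))&(H[...,1]>120)&(W[...,2]>.035)
    m=box(W,.535,.29,.08)&(d>0)&(W[...,2]>.035)
    a=cyl(W[m],.027); print(f,'billet',a[0].round(2),a[1].round(4),a[2:],m.sum())
    R=W[m&red]; t=np.radians(a[0]); print('ring',R.mean(0).round(4),len(R),'offset along',((R[:,:2]-a[1])@[np.cos(t),np.sin(t)]).mean())
for f in ('w_crad','a_scene','a_side'):
    p,d,c=load(f+'.npz');W=cloud(d,c);H=hsv(p)
    g=box(W,.545,.025,.1)&(d>0)
    pale=(H[...,0]>14)&(H[...,0]<32)&(H[...,2]>110)&(W[...,2]>.038)&g
    pale=cv2.morphologyEx(pale.astype('uint8'),cv2.MORPH_OPEN,np.ones((3,3)))>0
    P=W[pale]
    m=g&(W[...,2]>.012)&(W[...,2]<.07); rect=cv2.minAreaRect((W[m][:,:2]*1000).astype(np.float32)); print('cradle rect',rect, W[m][:,2].max())
    m0=P.mean(0)
    def res(a):
        s=(P[:,:2]-m0[:2])@[-np.sin(a[0]),np.cos(a[0])]
        return np.minimum(abs(np.hypot(s-a[1]-.024,P[:,2]-a[2])-.023),abs(np.hypot(s-a[1]+.024,P[:,2]-a[2])-.023))
    best=min((least_squares(res,[t,y,.031],loss='soft_l1',f_scale=.001) for t in np.radians(np.arange(-90,90,10)) for y in(-.01,0,.01)),key=lambda s:s.cost)
    a=best.x; t=(P[:,:2]-m0[:2])@[np.cos(a[0]),np.sin(a[0])]; lo,hi=np.percentile(t,[.3,99.7])
    cc=m0[:2]+(lo+hi)/2*np.array([np.cos(a[0]),np.sin(a[0])])+a[1]*np.array([-np.sin(a[0]),np.cos(a[0])])
    print(f,'pair',np.degrees(a[0]),cc.round(4),a[2],hi-lo,np.median(best.fun),len(P))
E
```

```text
w_bil billet 9.35 [0.5293 0.2792] (np.float64(0.032088334331618625), np.float64(0.12961714755990483), np.float64(0.00042884086190631)) 4924
ring [0.551  0.2843 0.0546] 194 offset along 0.022250871274708817
a_scene billet 9.22 [0.5297 0.2805] (np.float64(0.03189108266627608), np.float64(0.1313192273890189), np.float64(0.0009234482846034835)) 1499
ring [0.5481 0.293  0.0535] 37 offset along 0.02012738662218954
a_side billet -170.29 [0.5279 0.2791] (np.float64(0.030534198422017603), np.float64(0.13053126493355138), np.float64(0.0011131297736889645)) 1419
ring [0.5474 0.2957 0.0509] 36 offset along -0.022004630722616478
cradle rect ((541.9757080078125, 12.220191955566406), (111.26609802246094, 150.1487274169922), 71.21414947509766) 0.05682334166802938
w_crad pair -18.73158520945858 [0.5426 0.0121] 0.0310333576595493 0.1292329718741701 0.00043064899685285075 8292
cradle rect ((541.323486328125, 13.73541259765625), (118.46179962158203, 149.99896240234375), 71.35194396972656) 0.05790092288449533
a_scene pair -18.985456295555267 [0.5415 0.0132] 0.03081358033092906 0.13087283416271359 0.0011354700148886454 1385
cradle rect ((540.2623901367188, 13.011451721191406), (117.0487289428711, 152.50335693359375), 71.24805450439453) 0.057789273141942155
a_side pair -18.90010833042064 [0.5396 0.0129] 0.02939472909911124 0.13090845371663895 0.0012527705576815713 1291
```

Billet: (0.529, 0.279), yaw 9.35°, with the ring towards +x. Cradle: (0.542, 0.012), yaw −18.8°. Meter: (0.4907, −0.3028), yaw 32.5°. All three views agree within about 2 mm. Now to pick the billet.

```bash
python3 - <<'E'
from cell import env, grab_frame, calibration
from h import *
o=[180,0,99.35]; x,y=.5293,.2792
print(env.ik([x,y,.017],o), env.ik([x,y,.017],[180,0,-80.65]), env.ik([.542,.0122,.06],[180,0,71.2]),env.ik([.542,.0122,.06],[180,0,-108.8]))
env.move_ptp([x,y,.14],o); env.sleep(.2); s=env.sense(); print(s['tool_pos'],s['ee_rot'])
hit=env.move_straight([x,y,.018],feed=.12,contact_N=15); s=env.sense(); print(hit,s['tool_pos'],s['ee_rot'],s['wrist_force'],s['clock'])
if not hit:
    env.move_gripper(.03); s=env.sense(); print(s['opening'],s['wrist_force'],s['tool_pos'])
    env.move_straight([x,y,.15],feed=.12); s=env.sense(); print(s['opening'],s['wrist_force'],s['tool_pos'],s['clock'])
    shot(env,grab_frame,calibration,'scene','g_scene')
E
```

```text
[  43.29905612   31.87247074  -16.82388009    0.          -41.30364917
 -123.94905612] [ 43.29905612  31.87247074 -16.82388009   0.         -41.30364917
  56.05094388] [  18.4325695    24.18480911  -23.00894842    0.          -42.80624247
 -127.2325695 ] [ 18.4325695   24.18480911 -23.00894842   0.         -42.80624247
  52.7674305 ]
[0.52951943 0.27964711 0.14041597] [ 1.79954116e+02 -2.77979807e-02  9.93894014e+01]
False [0.52981128 0.27963223 0.01879347] [ 1.79915728e+02 -4.60635385e-02  9.93621214e+01] [ 0.0730977  -0.11637161  0.7704206 ] 6.4083
0.05317030281914158 [-0.24094504 -0.44053323  0.26243306] [0.5293152  0.27918627 0.01811187]
0.053461803714465995 [ 0.09888165  0.12160183 -1.78076697] [0.52877809 0.27884652 0.14900909] 8.3333
```

View pics/g_scene.png

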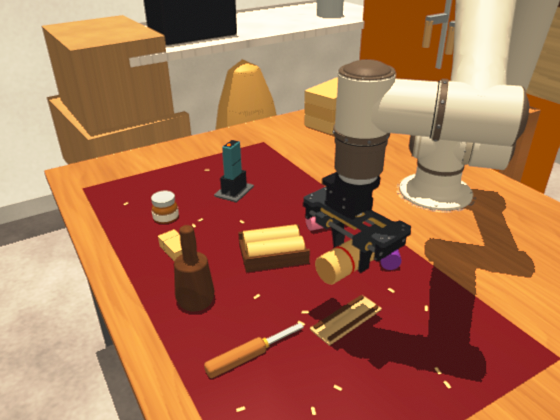

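The picture shows the billet gripped level at (335,265) and the rest empty at (345,318). Placing it on the stack now.

```bash
python3 - <<'E'
from cell import env, grab_frame, calibration
from h import *
o=[180,0,71.2]; x,y=.5422,.0122
env.move_ptp([x,y,.15],o); env.sleep(.3); s=env.sense(); e=s['tool_pos']-[x,y,.15]; print(e,s['ee_rot'],s['opening'])
x1,y1=x-e[0],y-e[1]
env.move_straight([x1,y1,.075],feed=.1)
hit=env.move_straight([x1,y1,.0585],feed=.02,contact_N=3); s=env.sense(); print(hit,s['tool_pos'],s['wrist_force'],s['clock'])
env.move_gripper(.087); s=env.sense(); print(s['opening'],s['tool_pos'])
env.move_straight([x1,y1,.2],feed=.15)
shot(env,grab_frame,calibration,'side','p_side');shot(env,grab_frame,calibration,'scene','p_scene')
# wrist look
env.move_ptp([.53,.13,.26],[180,0,90]) if False else env.move_ptp([.545,.12,.27],[180,0,180]); env.sleep(.15)
p,d,c=shot(env,grab_frame,calibration,'wrist','p_w'); print(env.sense()['clock'])
E
python3 - <<'E'
from h import *
for f in ('p_w','p_side','p_scene'):
    p,d,c=load(f+'.npz');W=cloud(d,c);H=hsv(p)
    m=(np.hypot(W[...,0]-.542,W[...,1]-.012)<.085)&(W[...,2]>.078)&(W[...,2]<.115)&(d>0)
    if m.sum()<100: print(f,'few');continue
    a=cyl(W[m],.027); t=np.radians(a[0]); print(f,a[0],a[1].round(4),a[2:],m.sum())
    red=((H[...,0]<7)|(H[...,0]>173))&(H[...,1]>120)&m; R=W[red]
    if len(R): print(R.mean(0).round(4),len(R),((R[:,:2]-a[1])@[np.cos(t),np.sin(t)]).mean())
E
python3 -c "
import cv2
cv2.imwrite('pics/p2.png',cv2.resize(cv2.hconcat([cv2.imread('pics/p_side.png'),cv2.imread('pics/p_w.png')]),(800,300)))"
```

```text
[ 0.00012164  0.00091154 -0.00010753] [-1.79995295e+02  3.40920994e-03  7.12912346e+01] 0.052881558671130015
True [0.54202304 0.01152805 0.06139697] [-0.52130015  1.44683399  4.29484209] 11.2833
0.0866361210853826 [0.54110325 0.01112997 0.0606562 ]
15.025
p_w 161.24077603368693 [0.5422 0.012 ] (np.float64(0.07481153485281139), np.float64(0.12926495875147348), np.float64(0.00042200280278198617)) 6104
[0.562  0.007  0.0976] 258 -0.020381450360330865
p_side 161.29189706161358 [0.5403 0.0126] (np.float64(0.07307714373283691), np.float64(0.13215702651721728), np.float64(0.001223083988902916)) 934
[0.5651 0.0168 0.0938] 27 -0.022229750722782726
p_scene -18.685686337443016 [0.5413 0.0131] (np.float64(0.07462330743211072), np.float64(0.13015643913569624), np.float64(0.0011417058262280146)) 988
[0.5655 0.0199 0.095 ] 28 0.02071031298197315
```

View pics/p2.png

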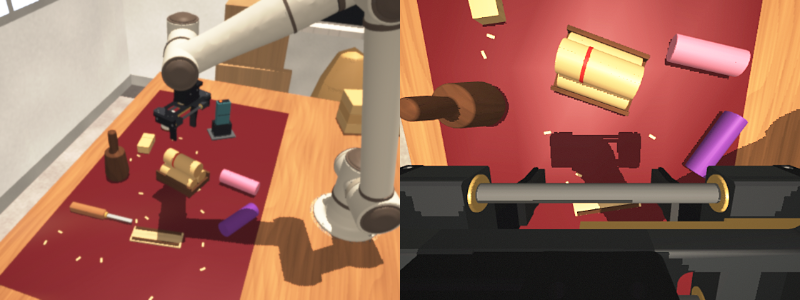

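The ringed billet lies in the groove: wrist view at about (600,65) in the composite, centre (0.542, 0.012), z 0.075, in line. The ring is at about (0.562, 0.005). Next is the meter.

```bash
python3 - <<'E'
from cell import env, grab_frame, calibration
from h import *
o=[180,0,122.5]; x,y=.4907,-.3028
env.move_ptp([x,y,.26],o); env.sleep(.3); s=env.sense(); e=s['tool_pos']-[x,y,.26]; print(e,s['ee_rot'])
x1,y1=x-e[0],y-e[1]
hit=env.move_straight([x1,y1,.102],feed=.12,contact_N=12); s=env.sense(); print(hit,s['tool_pos'],s['wrist_force'],s['clock'])
if not hit:
    env.move_gripper(.01); s=env.sense(); print(s['opening'],s['tool_pos'],s['ee_rot'],s['wrist_force'])
    env.move_straight([x1,y1,.27],feed=.1); env.sleep(.2); s=env.sense(); print(s['opening'],s['tool_pos'],s['wrist_force'],s['clock'])
    shot(env,grab_frame,calibration,'scene','m_scene');shot(env,grab_frame,calibration,'side','m_side')
a=[cv2.imread(f'pics/{n}.png')[20:230,150:390] for n in('m_scene','m_side')]
cv2.imwrite('pics/m2.png',cv2.resize(cv2.hconcat(a),(800,350)))
E
```

```text
[3.53576704e-04 6.00580540e-04 1.42168209e-05] [ 1.79996605e+02 -9.42163378e-04  1.22566007e+02]
False [ 0.49087628 -0.30362316  0.10279259] [ 0.08948435 -0.88207544  0.26950367] 18.3667
0.02988849324176196 [ 0.49033591 -0.30340706  0.10196193] [-1.79998055e+02 -1.97561248e-03  1.22498456e+02] [ 0.16603423 -0.08564352  0.18002463]
0.02982039890216182 [ 0.4902669  -0.30335934  0.26966525] [-0.51804335  0.25391159 -1.95437265] 21.3667
```

View pics/m2.png

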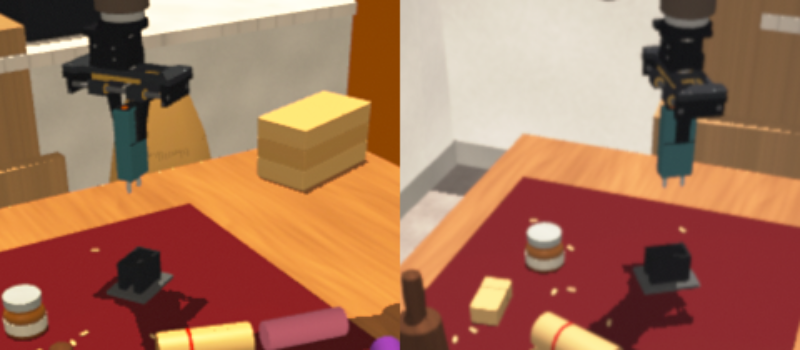

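The meter is out of the dock, hanging upright with both feet visible. Moving it above the ring and checking before it touches.

```bash
python3 - <<'E'
from cell import env, grab_frame, calibration
from h import *
o=[180,0,71.25]; x,y=.5622,.0054
env.move_ptp([x,y,.27],o); env.sleep(.4); s=env.sense(); e=s['tool_pos']-[x,y,.27]; print(e,s['ee_rot'],s['q'][5])
x1,y1=x-e[0],y-e[1]
env.move_straight([x1,y1,.200],feed=.06); env.sleep(.4); s=env.sense(); print(s['tool_pos'],s['ee_rot'],s['wrist_force'],s['opening'],s['clock'])
for n in('scene','side'):
    p,d,c=shot(env,grab_frame,calibration,n,'n_'+n)
    W=cloud(d,c);H=hsv(p); u,v=proj([x,y,.11],c); 
    m=(np.hypot(W[...,0]-x,W[...,1]-y)<.06)&(W[...,2]>.13)&(W[...,2]<.19)&(H[...,0]>80)&(H[...,0]<100)&(H[...,1]>90)&(d>0); print(n,m.sum(),W[m].mean(0) if m.any() else '')
    u,v=int(u),int(v); a=p[v-65:v+55,u-60:u+60,::-1]; cv2.imwrite(f'pics/nc_{n}.png',cv2.resize(a,(400,400)))
cv2.imwrite('pics/n2.png',cv2.hconcat([cv2.imread(f'pics/nc_{n}.png') for n in('scene','side')]))
E
```

```text
[-2.41550339e-05 -4.08448179e-04 -1.10039021e-05] [-1.79997158e+02  1.69385342e-03  7.12134235e+01] -125.80854618184537
[0.56224688 0.00583072 0.2000788 ] [ 1.79993774e+02 -5.00150049e-03  7.12500911e+01] [ 0.12979561 -0.12459746 -2.11031101] 0.02986941284142406 24.9
scene 436 [0.5673123  0.02004706 0.16611058]
side 347 [0.55504978 0.02002616 0.16788307]
```

View pics/n2.png

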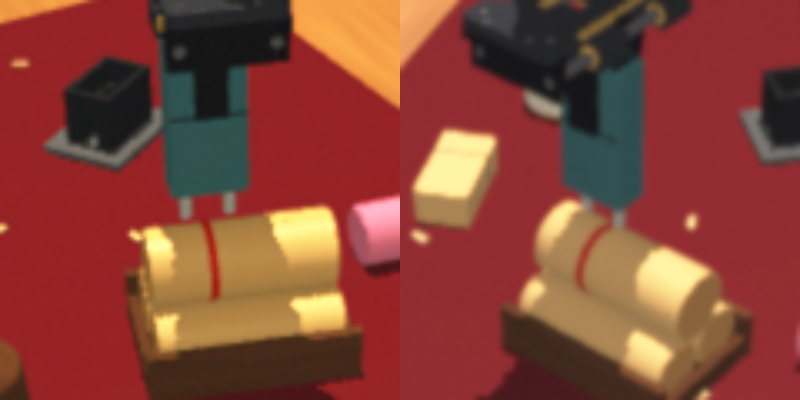

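The feet are at x≈185 and 229 in the left crop, with the ring's top at 207 between them. The right crop has them at 587 and 619, with the ring at about 603. That is well centred, so I'll press.

```bash
python3 - <<'E'
from cell import env, grab_frame, calibration
from h import *
x1,y1=.56222,.0058
hit=env.move_straight([x1,y1,.181],feed=.01,contact_N=2.0); env.sleep(.3)
s=env.sense(); print(hit,s['tool_pos'],s['wrist_force'],s['clock'])
z=s['tool_pos'][2]
for i in range(9):
    f=s['wrist_force'][2]+2.0
    if f>5.6 or s['tool_pos'][2]<.1805: break
    z-=.001; env.move_straight([x1,y1,z],feed=.01); env.sleep(.25); s=env.sense(); print(s['tool_pos'].round(5),s['wrist_force'].round(2),s['clock'])
E
```

```text
True [0.56168912 0.00580233 0.18690418] [1.8172158  0.23867704 0.93861143] 26.4833
[0.56192 0.00578 0.1858 ] [0.15 0.24 2.08] 27.0167
[0.56199 0.00576 0.18488] [-1.    0.63  3.11] 27.5167
[0.56206 0.00577 0.1839 ] [-1.82  1.61  1.56] 28.0167
[0.56209 0.00575 0.1829 ] [-1.85  0.23  3.12] 28.5167
[0.56215 0.00578 0.18192] [-1.99  0.86  4.17] 29.0167
```

```bash
python3 - <<'E'
from cell import env, grab_frame, calibration
from h import *
F=[]
for i in range(12): env.sleep(.1); F.append(env.sense()['wrist_force'])
s=env.sense(); print(np.mean(F,0),np.std(F,0),s['tool_pos'],s['ee_rot'],s['opening'],s['joint_vel'].round(2),s['clock'])
for n in('scene','side'):
    p,d,c=shot(env,grab_frame,calibration,n,'f_'+n);W=cloud(d,c);H=hsv(p)
    m=(np.hypot(W[...,0]-.542,W[...,1]-.012)<.085)&(W[...,2]>.078)&(W[...,2]<.1)&(H[...,0]<32)&(d>0)
    a=cyl(W[m],.027); print(n,a[0],a[1].round(4),a[2:])
    u,v=map(int,proj([.562,.0055,.12],c)); cv2.imwrite(f'pics/fc_{n}.png',cv2.resize(p[v-60:v+50,u-55:u+55,::-1],(400,400)))
cv2.imwrite('pics/f2.png',cv2.hconcat([cv2.imread(f'pics/fc_{n}.png') for n in('scene','side')]))
E
```

```text
[-2.66174673  0.32406935  4.1964324 ] [0.42507277 0.36005678 0.44281199] [0.56219927 0.00577594 0.18189909] [-1.79807523e+02  8.41497620e-02  7.12233301e+01] 0.029739003208962205 [-0.07 -0.04  0.06 -0.12  0.02 -0.02] 30.2167
scene -18.527887900613866 [0.5416 0.0133] (np.float64(0.07383670983637719), np.float64(0.1299644947030199), np.float64(0.0012601953569388452))
side 161.20288269167492 [0.5399 0.0133] (np.float64(0.07217633017498824), np.float64(0.13135442807357314), np.float64(0.0013256432312979682))
```

View pics/f2.png

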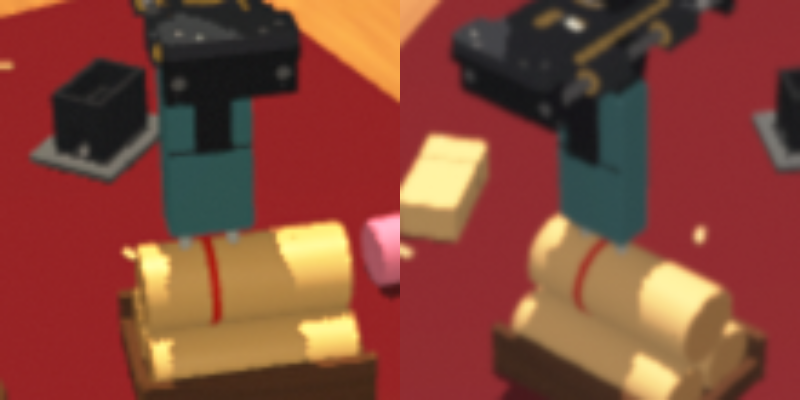

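```bash
python3 - <<'E'
from cell import env
import numpy as np
for k in range(3):
    F=[]
    for i in range(8): env.sleep(.08); F.append(env.sense()['wrist_force'])
    s=env.sense(); print(np.mean(F,0).round(2),s['torque'].round(2),s['tool_pos'].round(5),s['ee_rot'].round(2),s['clock'])
E
```

```text
[-2.19  0.18  3.89] [0.06 0.97 0.06] [0.56218 0.00579 0.18188] [-1.7981e+02  8.0000e-02  7.1230e+01] 30.9833
[-3.    0.32  4.02] [0.01 0.96 0.02] [0.56219 0.0058  0.1819 ] [-1.7981e+02  8.0000e-02  7.1220e+01] 31.65
[-2.82  0.55  4.41] [ 0.02  1.03 -0.02] [0.56221 0.00579 0.18191] [-1.7981e+02  8.0000e-02  7.1220e+01] 32.3167
```

The press is steady, but there is a 2.8 N sideways preload. I'll relieve it with a sub-millimetre shift.

```bash
python3 - <<'E'
from cell import env
import numpy as np
x=.56222
for k in range(3):
    x-=.0004; env.move_straight([x,.0058,.1820],feed=.005); env.sleep(.3)
    F=[]
    for i in range(8): env.sleep(.06); F.append(env.sense()['wrist_force'])
    f=np.mean(F,0); s=env.sense(); print(f.round(2),s['torque'].round(2),s['tool_pos'].round(5),s['ee_rot'].round(2),s['clock'])
    if f[0]>-1: break
E
```

```text
[-1.27  0.11  4.29] [-0.03  0.5  -0.  ] [0.56198 0.00579 0.18207] [-1.7983e+02  7.0000e-02  7.1230e+01] 33.3333
[-0.03 -0.46  3.99] [-0.16 -0.38 -0.01] [0.56172 0.00584 0.18211] [-1.7985e+02  6.0000e-02  7.1230e+01] 34.35
```

Side load is now near zero, with about 6 N vertical and the arm at rest. One last look, then I hand in.

```bash
python3 - <<'E'
from cell import env, grab_frame, calibration
from h import *
for n in('scene','side'):
    p,d,c=shot(env,grab_frame,calibration,n,'z_'+n);W=cloud(d,c);H=hsv(p)
    m=(np.hypot(W[...,0]-.542,W[...,1]-.012)<.085)&(W[...,2]>.078)&(W[...,2]<.1)&(H[...,0]<32)&(d>0)
    a=cyl(W[m],.027); print(n,a[0],a[1].round(4),a[2])
s=env.sense(); print(s['opening'],s['wrist_force'],s['joint_vel'].round(2))
cv2.imwrite('pics/z2.png',cv2.resize(cv2.hconcat([cv2.imread(f'pics/z_{n}.png') for n in('scene','side')]),(800,300)))
env.finish_job()
E
```

```text
scene -19.12760665258021 [0.5415 0.0134] 0.07360865733119508
side 161.33727863712457 [0.5402 0.013 ] 0.07224954990491206
0.02962591090032889 [0.77921076 0.10401089 3.60746127] [-0.03  0.06 -0.03 -0.   -0.01  0.05]
the job is handed in; nothing more can be done
```

View pics/z2.png

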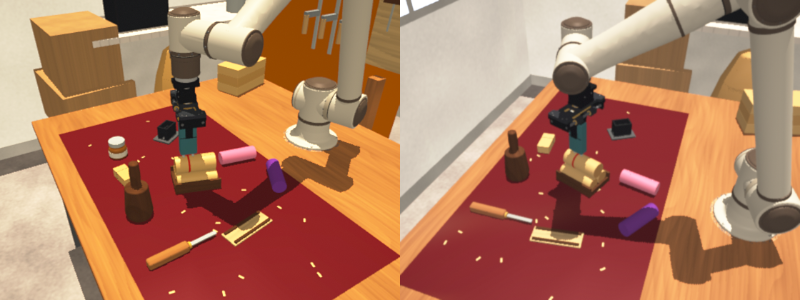

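I laid the ringed billet in the groove between the two lower billets and let it go. Then I lifted the meter out of its dock and pressed it upright over the red ring. I handed the job in at about 34.5 s with the gripper still holding the meter on the wood; `finish_job` gives no verdict.

**Billet:** it lies within about 1–2 mm and 0.5° of the cradle centre. The last fits gave its axis height as 72–74 mm; before the press the three views gave 73–75 mm.

**Meter:** the gripper is vertical to about 0.2°, and the meter hangs straight in it in both views. It is in line with the billet to about 0.5°. Before the press, both views showed one foot on each side of the ring, centred on it.

**Press:** the force is about 6 N, and the gripper height puts both feet about 7 mm in. I could not read the foot joints directly, so that depth is an estimate, but the force and the pictures agree with it.

**Corrections and disagreements:**
- My first billet and cradle fits were wrong because gripper pixels got into the masks; I redid them before moving.
- A sideways load of about 2.8 N built up during the press, and I relieved it with a 0.8 mm shift.
- The side camera read about 2 mm different from the wrist camera, within the stated calibration error.

The mallet, gouge, wax jar and offcut look unmoved in the final pictures; I did not measure them again.

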